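# Wedge the rocking drawer case

### The arm

A 6-joint arm with a two-finger parallel gripper is mounted at the origin on a cart in front of the work surface, level with it; the furniture and walls round the work are solid. World frame = base frame: x ahead of the robot, y to its left, z up, the work surface at z = 0. Lengths are in mm, angles in rad, forces in N, time in s.
With the tool pointing down it reaches from about 375 to 925 mm from the base axis. Payload 5.7 kg.
Tool frame: the origin (TCP) lies at the centre of the arm's flange, where the gripper is bolted on; the fingertips stand 182 mm ahead of it and the grasp point (between the pads) lies 163 mm ahead of it; z points along the fingers, y is the line along which they close (so a half turn about z gives the same grasp; the last joint's range is limited). The gripper opens to 88 mm and grips with 3 to 60 N. Pads are 20 mm wide; open, the fingers measure 115 mm over their backs; the gripper's body (75 mm by 178 mm) begins 61 mm behind the grasp point.
Start: joints at [0.99, 0.359, 1.51, -0, 1.272, -0.115], TCP at [269.481, 536.065, 404.623] pointing down, gripper open.
Joint ranges: [-2.97, 2.97], [-1.01, 2.36], [0.21, 2.38], [-0.96, 4.11], [0.2, 2.71], [-2.98, 2.98]. Speed limits (rad/s): [2.39, 2.39, 3.14, 3.14, 3.14, 3.14].

### API

Orientations are given as a unit quaternion [x, y, z, w].
In Python, from cell import * gives the robot as it stands. The module is installed in compiled form; this text tells all that it offers.
- The arm moves only by the tool play_rows, never from a script. Its argument "plan" is a list that holds one entry, the list of rows, each a list of 7 numbers: the shift along the tool's x, y, z in mm, then the turn, a rotation vector about the tool's x, y, z in degrees, then the finger opening in mm, from 0 to 87.8. In form: [[[tx, ty, tz, rx, ry, rz, gripper], ...]]. A call has 1 to 20 rows; each row is the pose to reach, as a shift and turn from the pose commanded when the call began, along the tool's axes at that moment; what a row does not reach only later rows make up. A row lasts 1/10 s, in which the tool goes at most 50 mm and 8.59 degrees, less where a joint would pass 70% of its speed; a pose out of reach is approached as far as the arm can. A call with a gripper value outside its range is refused whole. The fingers move at their own pace and stop on an object; "force" is the grip in N (left out, the last holds). Time passes only in rows, so rows that repeat a pose let the fingers close. It gives the time, the measured TCP pose, the force, the opening and the grip force at its end, in the units of the state.
- sense(): the state, without advancing time (a new reading comes with each control period).
- snapshot(name): name is "side" or "top" or "wrist"; returns a dict with "image" (420x560x3 uint8, blue, green, red), "fx", "fy", "cx", "cy" (pixels), "origin" and "rotation" of the camera in the world. Camera axes: x right, y down, z forward; pixel columns grow to the right and rows downward; lengths in mm; the calibration is good to about 2 mm. A picture is of the moment at which its call begins. There is no depth.
- hand_in(): hands the job in; it is judged then, once.
The state is a dict: "t": time; "joints": joint angles; "joint_vel": joint speeds; "joint_efforts": joint torques, N m; "ee_pos": TCP position; "orientation": TCP orientation; "force": force on the tool from outside, world axes, zero at the start; "torque": the same for the moment, N m; "width": finger opening in mm; "grip_force": force on a finger pad.
Only numpy, scipy, OpenCV 4.12 (cv2) and the standard library are available. Lean on these libraries where they do the work, as an engineer would, in place of code of your own. Each camera call takes 0.05 s, during which the arm holds its last target. There are 200 camera calls.

### The job

The low drawer case rocks because one of its feet, the front left one, is screwed in too far and hangs clear of the bench. With the fingertips, push the wooden wedge along the bench under that foot until it is just snug and the case no longer rocks, without jacking the case out of level, shoving it aside or picking anything up. Then press down firmly with the fingertips on the top of the case over that foot to feel that it stays put, and let go; leave the things around alone.

Things in the scene. Friction and masses are not known exactly. Their poses are not given: they have to be found in the camera images.
- case: Low plywood drawer case, 170 mm deep (x) by 220 mm wide (y), underside 34 and top 72 mm above the bench, about 2.5 kg, loose. Origin on the bench under its centre, z up; two drawer fronts with knobs (12 mm out) face -x. Four rubber ball feet, radius 10 mm, 65 mm (x) and 90 mm (y) from the centre. Its weight lies towards the rear right foot, so it rests level on three feet.
- short_foot_centre (a point): Centre of the 10 mm radius ball of the hanging foot, at x -65, y +90 mm of the case (front left). The foot is firm; its bottom hangs 6 to 13 mm above the bench, different from run to run. Unwedged, 2 to 7 N on this corner makes it dip to the bench.
- corner_top (a point): Point on the top of the case straight above the hanging foot, 72 mm above the bench: the place to press. A firm press is 10 to 20 N, kept on for half a second; it must fall within 50 mm of this point.
- wedge: Plain wooden wedge, 130 mm long (y), 56 mm wide (x), 2 mm thick at the thin end (-y) rising evenly to 24 mm at the blunt end (+y); 80 g, loose, flat on the bench. Origin: centre of its underside, z up. It starts with the thin end a few cm from the hanging foot, pointing at it roughly along the case's -y. Sliding alone it resists with about 1 N.
- wedge_slope (a point): Middle of the wedge's sloping upper face, 13 mm above its underside; z is square to that face, y runs up the slope towards the blunt end.
- wedge_back (a point): Middle of the wedge's upright blunt end face (56 mm wide, 24 mm high), 12 mm above the bench: push here along -y. The push force climbs past 3 N once the wedge bears on the foot; each further 6 mm then lifts the corner by 1 mm. The wedge stays where it is left.
- screw_box: Bystander: card box of screws, 60x90x46 mm; origin under its centre.
- offcut: Bystander: square block of pine, 45x85x45 mm; origin under its centre.
- tape: Bystander: tape measure, 34x78x66 mm, standing to the right of the case; origin under its centre.
- glue: Bystander: glue bottle with pointed cap, 47x64x179 mm, behind the work; origin under its centre.
Not all that is in view belongs to the job. Of the things like the wedge, leave any that is green; of the rest the larger one is meant.

How it is judged:
By the outcome, as a careful person would: the job done as asked, in the order asked, and still so for the second after the job is handed in, with the robot touching nothing.
It also fails if it takes over 48 s, if anything falls off the work surface, if the arm or the gripper's body presses on something with over 40 N, if the wrist force passes 120 N, or if a joint passes its speed limit or range.

## Working session

There is one attempt and no reset: what is moved stays moved. The work goes in short steps, Python scripts to look and compute and a tool call to move; the robot and the scene stay as the last step left them, time stands still between calls to the robot, and variables do not carry over. Pictures are saved under pics/ and viewed, at most 10 in all, crops included, and the job is handed in when it is done.

Besides the shell and the picture viewer there is one more tool, called after "Request:" as a command line: name --argument value ..., lists and objects as JSON in quotes. play_rows: Moves the arm, as the interface text tells. Its arguments: {"type":"object","properties":{"plan":{"type":"array"},"force":{"type":"number"}},"required":["plan"]}

```bash
mkdir -p pics
cat > h.py <<'E'
from cell import *
import numpy as np, cv2, pickle
def snap(n,f):
    s=snapshot(n); cv2.imwrite(f'pics/{f}.png',s['image']); pickle.dump(s,open(f'pics/{f}.pkl','wb')); return s
def px2w(f,uv,z):
    s=pickle.load(open(f'pics/{f}.pkl','rb'))
    R=np.array(s['rotation']);o=np.array(s['origin'])
    d=R@np.array([(uv[0]-s['cx'])/s['fx'],(uv[1]-s['cy'])/s['fy'],1])
    return o+d*(z-o[2])/d[2]
E
python3 - <<'E'
from h import *
a=snap('top','top1');b=snap('side','side1')
for s in(a,b): print(s['origin'],s['rotation'],s['fx'],s['cx'],s['cy'])
print(sense())
E
```

```text
[ 586.43224706   40.95476904 1276.70250717] [-0.70327079  0.71017704 -0.01220031  0.0301648 ] 385.6612501301449 278.2108385108265 205.75744081767493
[  526.41442141 -1204.5498064    904.29507855] [ 0.87912845 -0.04924007  0.02186461 -0.47352985] 463.80985557533563 272.5081123669354 216.87936536873542
{'t': 0.1, 'joints': array([ 9.89939601e-01,  3.59416692e-01,  1.51128609e+00, -1.63456575e-07,
        1.27254141e+00, -1.15094156e-01]), 'joint_vel': array([ 0.00022373, -0.00033507, -0.00220055, -0.00026368, -0.00016035,
        0.00073358]), 'joint_efforts': array([-9.02157581e-05, -5.16347194e+01, -2.71410477e+01,  6.78660697e-02,
        2.76099087e-02, -3.93840071e-05]), 'ee_pos': array([269.29049033, 535.81787334, 403.91762983]), 'orientation': array([ 2.30781882e-01,  9.73005160e-01, -7.76298940e-04, -2.81508386e-04]), 'force': array([-0.16583977,  0.08396761,  1.13151485]), 'torque': array([-0.02547073,  0.04305259,  0.03992709]), 'grip_force': 0.0, 'width': 87.9584104574268}
```

View pics/top1.png

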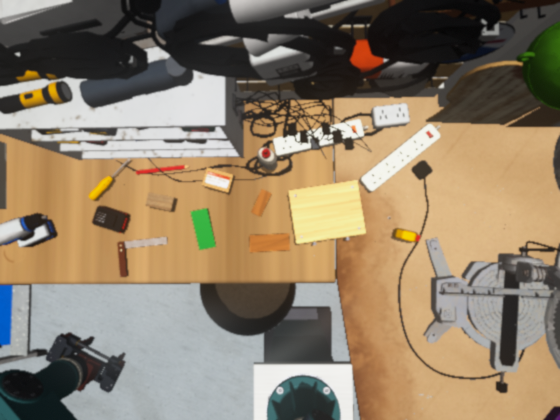

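View pics/side1.png

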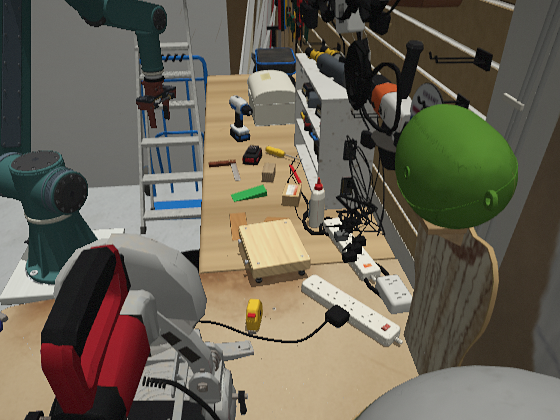

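The top view shows the case at about (327,212). The wedge, the larger brown piece, is at (269,242). The green one at (204,229) and the small one at (261,203) are to be left alone. Next I'll measure the case and the wedge.

Run:
```python
from h import *
s=pickle.load(open('pics/top1.pkl','rb'));im=s['image']
c=cv2.resize(im[170:270,190:390],None,fx=4,fy=4,interpolation=cv2.INTER_CUBIC);cv2.imwrite('pics/c1.png',c)
print(im[242,269],im[212,327],im[262,269],im[242,230])
hsv=cv2.cvtColor(im,cv2.COLOR_BGR2HSV);print(hsv[242,269],hsv[212,327],hsv[262,269],hsv[203,261])
```

```text
[ 55 124 198] [156 232 246] [ 97 155 201] [ 77 131 175]
[ 14 184 198] [ 25  93 246] [ 17 132 201] [ 14 181 199]
```

View pics/c1.png

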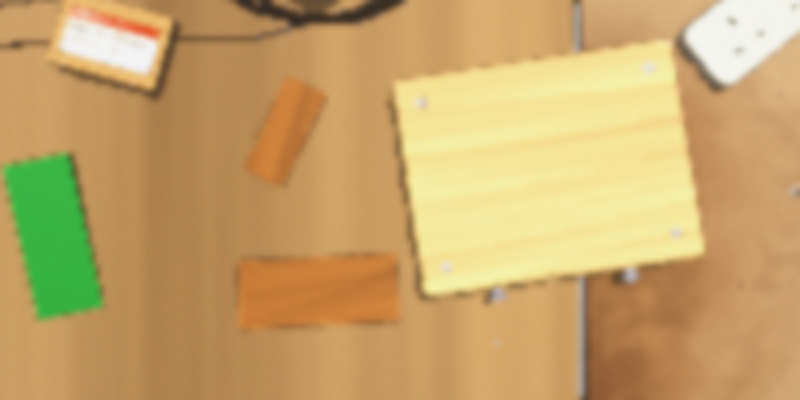

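The crop shows the case top corners at (395,82), (672,42), (703,252) and (425,297), and the wedge corners at (238,260), (397,255), (399,320) and (238,328).

```bash
cat > g.py <<'E'
from h import *
def P(x,y,z): return px2w('top1',(190+(x+.5)/4-.5,170+(y+.5)/4-.5),z)
c=np.array([P(395,82,72),P(672,42,72),P(703,252,72),P(425,297,72)])
w=np.array([P(238,260,24),P(397,255,2),P(399,320,2),P(238,328,24)])
for n,q in(('case',c),('wedge',w)):
    print(n,q.round(0).tolist(),np.linalg.norm(q-np.roll(q,-1,0),axis=1).round(0))
    ey=(q[0]+q[3]-q[1]-q[2])[:2]; print(' yaw of +y',np.degrees(np.arctan2(-ey[0],ey[1])),q.mean(0))
cc=c.mean(0)[:2]; ey=(c[0]+c[3]-c[1]-c[2])[:2];ey/=np.linalg.norm(ey);ex=np.array([ey[1],-ey[0]])
f=cc-65*ex+90*ey;print('foot',f,'ex',ex,'ey',ey)
print('back mid',(w[0]+w[3])/2,'thin mid',(w[1]+w[2])/2)
t=(w[1]+w[2])[:2]/2-f; print('thin rel foot in case axes',t@ex,t@ey)
b=(w[0]+w[3])[:2]/2-f; print('back rel foot in case axes',b@ex,b@ey)
E
python3 g.py
```

```text
Traceback (most recent call last):
  File "g.py", line 3, in <module>
    c=np.array([P(395,82,72),P(672,42,72),P(703,252,72),P(425,297,72)])
                ~^^^^^^^^^^^
  File "g.py", line 2, in P
    def P(x,y,z): return px2w('top1',(190+(x+.5)/4-.5,170+(y+.5)/4-.5),z)
                         ~~~~^^^^^^^^^^^^^^^^^^^^^^^^^^^^^^^^^^^^^^^^^^^^
  File "h.py", line 8, in px2w
    d=R@np.array([(uv[0]-s['cx'])/s['fx'],(uv[1]-s['cy'])/s['fy'],1])
      ~^~~~~~~~~~~~~~~~~~~~~~~~~~~~~~~~~~~~~~~~~~~~~~~~~~~~~~~~~~~~~~
ValueError: matmul: Input operand 1 has a mismatch in its core dimension 0, with gufunc signature (n?,k),(k,m?)->(n?,m?) (size 3 is different from 4)
```

```bash
sed -i "s/R=np.array(s\['rotation'\])/R=Rotation.from_quat(s['rotation']).as_matrix()/; 1i from scipy.spatial.transform import Rotation" h.py; python3 g.py
python3 -c "
from h import *
s=sense();print(Rotation.from_quat(s['orientation']).as_matrix().round(3))"
```

```text
case [[708.0, 39.0, 72.0], [737.0, -178.0, 72.0], [573.0, -198.0, 72.0], [540.0, 17.0, 72.0]] [219. 165. 218. 169.]
 yaw of +y 8.145415494379952 [639.09644654 -79.92254666  72.        ]
wedge [[569.0, 168.0, 24.0], [572.0, 39.0, 2.0], [518.0, 38.0, 2.0], [514.0, 168.0, 24.0]] [131.  53. 132.  55.]
 yaw of +y 1.5321631517208192 [543.1470314  103.01937191  13.        ]
foot [ 5.62000455e+02 -4.00825742e-02] ex [0.98991166 0.14168593] ey [-0.14168593  0.98991166]
back mid [541.41176172 167.89492275  24.        ] thin mid [544.88230107  38.14382106   2.        ]
thin rel foot in case axes -11.53533818160648 40.22409302342473
back rel foot in case axes 3.4130399223916688 169.15794825889574
[[-0.893  0.449 -0.001]
 [ 0.449  0.893 -0.001]
 [ 0.    -0.002 -1.   ]]
```

Request:
play_rows --plan '[[[-394,-178,104,0,0,61.8,20],[-394,-178,104,0,0,61.8,20],[-394,-178,104,0,0,61.8,20],[-394,-178,104,0,0,61.8,20],[-394,-178,104,0,0,61.8,20],[-394,-178,104,0,0,61.8,20],[-394,-178,104,0,0,61.8,20],[-394,-178,104,0,0,61.8,20],[-394,-178,104,0,0,61.8,20],[-394,-178,104,0,0,61.8,20],[-394,-178,104,0,0,61.8,20],[-394,-178,104,0,0,61.8,20],[-394,-178,104,0,0,61.8,20],[-394,-178,104,0,0,61.8,20]]]'

```text
t: 1.5
ee_pos: [540.8, 201.2, 301.0]
orientation: [0.697, 0.717, 0.0, 0.0]
force: [-0.2, 0.5, -0.6]
width: 20.1
grip_force: 0.0
```

Run:
```python
from h import *
s=snap('wrist','w1');st=sense();print(st['t'],st['ee_pos'],st['force'],st['width'],Rotation.from_quat(st['orientation']).as_matrix().round(3),s['origin'])
```

```text
1.55 [540.91110275 201.10329553 301.02560179] [ 0.2166257  -0.13514682 -1.01664231] 20.47680164839811 [[-0.028  1.     0.   ]
 [ 1.     0.028  0.   ]
 [ 0.     0.    -1.   ]] [539.56986204 277.65313133 279.19230491]
```

View pics/w1.png

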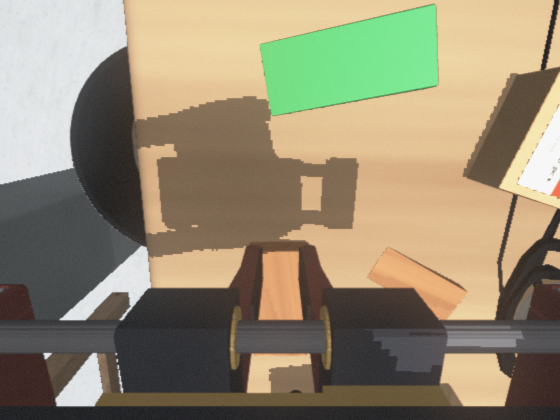

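The wrist view shows the wedge's blunt edge at row 241, columns 250 to 312, lying just between the two fingers.

Run:
```python
from h import *
for uv in((250,241),(312,241),(281,248)): print(px2w('w1',uv,24 if uv[1]==241 else 0).round(1))
```

```text
[516.1 177.2  24. ]
[569.6 178.7  24. ]
[543.4 161.4   0. ]
```

Request:
play_rows --plan '[[[0,2,40,0,0,0,20],[0,2,80,0,0,0,20],[0,2,111,0,0,0,20],[0,2,111,0,0,0,20],[-8,2,111,0,0,0,20],[-16,2,111,0,0,0,20],[-20,2,111,0,0,0,20],[-22,2,111,0,0,0,20],[-24,2,111,0,0,0,20],[-26,2,111,0,0,0,20],[-28,2,111,0,0,0,20],[-30,2,111,0,0,0,20]]]'

```text
t: 2.75
ee_pos: [544.4, 170.1, 189.7]
orientation: [0.698, 0.716, 0.0, 0.0]
force: [-0.1, 1.0, 2.2]
width: 20.0
grip_force: 0.7
```

Request:
play_rows --plan '[[[-2,0.2,0,0,0,-0.3,20],[-4,0.5,0,0,0,-0.6,20],[-6,0.8,0,0,0,-0.9,20],[-8,1.1,0,0,0,-1.2,20],[-10,1.4,0,0,0,-1.5,20],[-12,1.7,0,0,0,-1.8,20],[-14,2,0,0,0,-2.1,20],[-16,2.3,0,0,0,-2.4,20],[-18,2.6,0,0,0,-2.7,20],[-20,3,0,0,0,-3,20],[-22,3.3,0,0,0,-3.3,20],[-24,3.6,0,0,0,-3.6,20],[-26,4,0,0,0,-3.9,20],[-28,4.3,0,0,0,-4.2,20],[-30,4.6,0,0,0,-4.5,20],[-32,5,0,0,0,-4.8,20],[-34,5.3,0,0,0,-5,20],[-36,5.6,0,0,0,-5,20],[-38,6,0,0,0,-5,20],[-40,6,0,0,0,-5,20]]]'

```text
t: 4.75
ee_pos: [551.5, 130.1, 189.7]
orientation: [0.666, 0.746, -0.0, 0.0]
force: [-0.1, 0.3, -0.3]
width: 20.0
grip_force: 0.2
```

Run:
```python
from h import *
s=snap('top','top2');c=s['image'][170:270,190:390];cv2.imwrite('pics/c2.png',cv2.resize(c,None,fx=4,fy=4,interpolation=cv2.INTER_CUBIC))
st=sense();print(st['t'],st['ee_pos'],st['force'],Rotation.from_quat(st['orientation']).as_matrix().round(3))
```

```text
4.8 [551.46758327 129.86348301 189.63662755] [ 0.95619384 -1.01702828 -0.96106526] [[-0.113  0.994 -0.   ]
 [ 0.994  0.113 -0.   ]
 [-0.    -0.    -1.   ]]
```

View pics/c2.png

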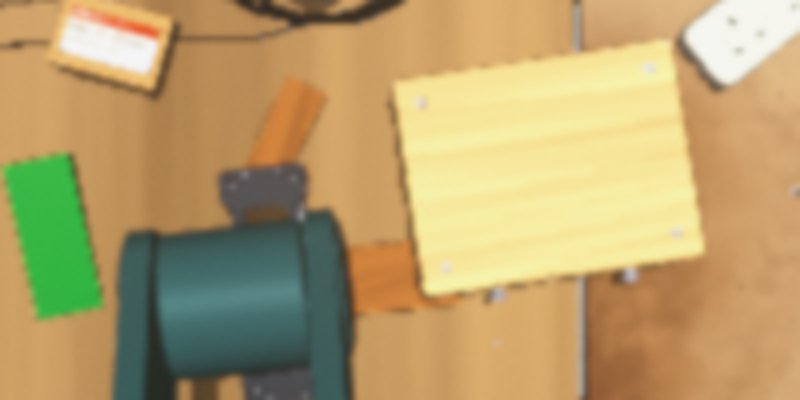

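The wedge is going under the corner with its near edge running from (350,312) to (455,302). The case is unmoved. I'll carry on in small steps and watch the force.

Request:
play_rows --plan '[[[-2,0,0,0,0,0,20],[-4,0,0,0,0,0,20],[-6,0,0,0,0,0,20],[-8,0,0,0,0,0,20],[-10,0,0,0,0,0,20],[-12,0,0,0,0,0,20]]]'

```text
t: 5.4
ee_pos: [552.8, 118.2, 189.6]
orientation: [0.666, 0.746, -0.0, 0.0]
force: [0.3, 0.2, -0.1]
width: 19.9
grip_force: 0.2
```

Request:
play_rows --plan '[[[-1,0,0,0,0,0,20],[-2,0,0,0,0,0,20],[-3,0,0,0,0,0,20]]]'

```text
t: 5.7
ee_pos: [553.1, 115.3, 189.7]
orientation: [0.666, 0.746, -0.0, 0.0]
force: [-0.1, 0.5, -0.3]
width: 20.0
grip_force: 0.2
```

Request:
play_rows --plan '[[[-1,0,0,0,0,0,20],[-2,0,0,0,0,0,20],[-3,0,0,0,0,0,20]]]'

```text
t: 6.0
ee_pos: [553.4, 112.3, 189.6]
orientation: [0.666, 0.746, -0.0, -0.0]
force: [-0.9, -0.0, -0.1]
width: 20.2
grip_force: 0.3
```

Request:
play_rows --plan '[[[-1,0,0,0,0,0,20],[-2,0,0,0,0,0,20],[-3,0,0,0,0,0,20]]]'

```text
t: 6.3
ee_pos: [553.8, 109.4, 189.7]
orientation: [0.666, 0.746, -0.0, 0.0]
force: [-0.9, 0.7, 0.0]
width: 20.1
grip_force: 0.3
```

Request:
play_rows --plan '[[[-1,0,0,0,0,0,20],[-2,0,0,0,0,0,20],[-3,0,0,0,0,0,20]]]'

```text
t: 6.6
ee_pos: [554.1, 106.4, 189.7]
orientation: [0.666, 0.746, -0.0, 0.0]
force: [1.1, 0.3, 0.5]
width: 20.4
grip_force: 0.3
```

Request:
play_rows --plan '[[[-1,0,0,0,0,0,20],[-2,0,0,0,0,0,20],[-3,0,0,0,0,0,20]]]'

```text
t: 6.9
ee_pos: [554.4, 103.4, 189.6]
orientation: [0.666, 0.746, -0.0, -0.0]
force: [0.2, 0.9, 0.9]
width: 19.8
grip_force: 0.3
```

Request:
play_rows --plan '[[[-1,0,0,0,0,0,20],[-2,0,0,0,0,0,20],[-3,0,0,0,0,0,20]]]'

```text
t: 7.2
ee_pos: [554.8, 100.4, 189.6]
orientation: [0.666, 0.746, -0.0, -0.0]
force: [0.3, 1.3, 0.4]
width: 19.9
grip_force: 0.3
```

Request:
play_rows --plan '[[[-1,0,0,0,0,0,20],[-2,0,0,0,0,0,20]]]'

```text
t: 7.4
ee_pos: [555.0, 98.4, 189.6]
orientation: [0.666, 0.746, -0.0, 0.0]
force: [-1.4, 0.1, 0.2]
width: 19.9
grip_force: 0.3
```

Request:
play_rows --plan '[[[-1,0,0,0,0,0,20],[-2,0,0,0,0,0,20]]]'

```text
t: 7.6
ee_pos: [555.2, 96.4, 189.6]
orientation: [0.666, 0.746, -0.0, -0.0]
force: [0.7, 1.0, -0.2]
width: 19.9
grip_force: 0.3
```

Request:
play_rows --plan '[[[-1,0,0,0,0,0,20],[-2,0,0,0,0,0,20]]]'

```text
t: 7.8
ee_pos: [555.5, 94.4, 189.6]
orientation: [0.666, 0.746, -0.0, -0.0]
force: [-0.7, 0.2, 0.2]
width: 20.1
grip_force: 0.3
```

Request:
play_rows --plan '[[[-1,0,0,0,0,0,20],[-2,0,0,0,0,0,20]]]'

```text
t: 8.0
ee_pos: [555.7, 92.4, 189.7]
orientation: [0.666, 0.746, -0.0, 0.0]
force: [0.3, 1.6, -0.1]
width: 19.8
grip_force: 0.3
```

Request:
play_rows --plan '[[[-1,0,0,0,0,0,20],[-2,0,0,0,0,0,20]]]'

```text
t: 8.2
ee_pos: [555.9, 90.5, 189.7]
orientation: [0.666, 0.746, -0.0, 0.0]
force: [-0.6, 0.4, -0.7]
width: 20.1
grip_force: 0.3
```

Request:
play_rows --plan '[[[-1,0,0,0,0,0,20],[-2,0,0,0,0,0,20]]]'

```text
t: 8.4
ee_pos: [556.2, 88.5, 189.6]
orientation: [0.666, 0.746, -0.0, 0.0]
force: [-0.2, 0.6, 0.6]
width: 20.0
grip_force: 0.3
```

Request:
play_rows --plan '[[[-1,0,0,0,0,0,20],[-2,0,0,0,0,0,20]]]'

```text
t: 8.6
ee_pos: [556.4, 86.5, 189.6]
orientation: [0.666, 0.746, -0.0, 0.0]
force: [1.6, 0.9, -0.2]
width: 20.2
grip_force: 0.3
```

Request:
play_rows --plan '[[[-1,0,0,0,0,0,20],[-2,0,0,0,0,0,20]]]'

```text
t: 8.8
ee_pos: [556.6, 84.6, 189.7]
orientation: [0.666, 0.746, -0.0, -0.0]
force: [-0.9, 1.6, 0.6]
width: 19.9
grip_force: 0.9
```

Request:
play_rows --plan '[[[-1,0,0,0,0,0,20],[-1,0,0,0,0,0,20]]]'

```text
t: 9.0
ee_pos: [556.7, 83.6, 189.6]
orientation: [0.666, 0.746, 0.0, -0.0]
force: [0.3, 2.4, -0.4]
width: 20.4
grip_force: 1.1
```

```bash
cat > a.py <<'E'
from h import *
F=[];G=[];T=[]
for i in range(4): snapshot('top');s=sense();F.append(s['force']);G.append(s['grip_force']);T.append(s['torque'])
print(s['t'],s['ee_pos'].round(2),np.mean(F,0).round(2),np.std(F,0).round(2),np.mean(T,0).round(3),np.round(G,2))
E
python3 a.py
```

```text
9.2 [556.69  83.68 189.66] [-0.28  2.8  -0.15] [0.53 0.41 0.46] [ 0.303  0.078 -0.048] [1.07 1.08 1.11 1.14]
```

Request:
play_rows --plan '[[[-1,0,0,0,0,0,20],[-1,0,0,0,0,0,20]]]'

```text
t: 9.4
ee_pos: [556.8, 82.8, 189.7]
orientation: [0.666, 0.746, 0.0, -0.0]
force: [-0.3, 4.0, -0.0]
width: 20.0
grip_force: 2.1
```

```bash
python3 a.py
```

```text
9.6 [556.78  82.73 189.62] [-0.08  4.2   0.24] [0.35 0.74 0.24] [ 0.675  0.102 -0.031] [2.13 2.2  2.26 2.33]
```

Request:
play_rows --plan '[[[-1,0,0,0,0,0,20],[-1,0,0,0,0,0,20]]]'

```text
t: 9.8
ee_pos: [556.9, 81.8, 189.6]
orientation: [0.666, 0.746, 0.0, -0.0]
force: [-0.4, 5.6, 0.9]
width: 20.4
grip_force: 2.7
```

```bash
python3 a.py
```

```text
10.0 [556.87  81.85 189.64] [-0.37  5.74  0.37] [0.59 0.24 0.64] [ 0.872  0.133 -0.029] [2.73 2.72 2.71 2.7 ]
```

Request:
play_rows --plan '[[[3,0,0,0,0,0,20],[12,0,0,0,0,0,20],[25,0,0,0,0,0,20],[25,0,-40,0,0,0,10],[25,0,-80,0,0,0,0],[25,0,-100,0,0,0,0],[-15,-2,-100,0,0,0,0],[-55,-4,-100,0,0,0,0],[-82,-4,-100,0,0,0,0],[-82,-4,-100,0,0,0,0],[-82,-4,-85,0,0,0,0],[-82,-4,-76,0,0,0,0],[-82,-4,-76,0,0,0,0]]]'

```text
t: 11.3
ee_pos: [561.4, 0.8, 264.2]
orientation: [0.665, 0.746, -0.001, -0.001]
force: [-0.3, 0.4, 0.5]
width: 0.8
grip_force: 0.0
```

```bash
python3 - <<'E'
from h import *
s=snap('side','s3');c=s['image'][190:290,190:330]
snap('top','top3')
cv2.imwrite('pics/c3.png',cv2.resize(c,None,fx=5,fy=5,interpolation=cv2.INTER_CUBIC))
E
python3 a.py
```

```text
11.6 [562.5   -0.   266.09] [-0.27  0.05  0.07] [0.49 0.55 0.16] [-0.056  0.041 -0.004] [0. 0. 0. 0.]
```

View pics/c3.png

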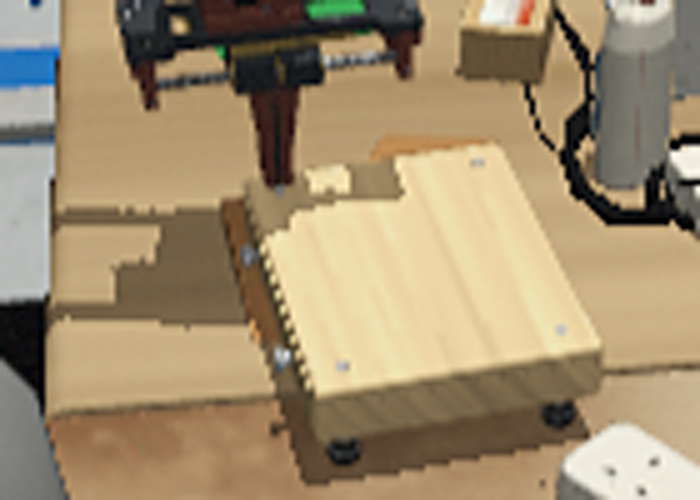

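The closed fingertips at (280,190) are above the front left corner, and the case looks level. Now the press.

Request:
play_rows --plan '[[[0,0,4,0,0,0,0],[0,0,8,0,0,0,0],[0,0,10,0,0,0,0],[0,0,11,0,0,0,0],[0,0,11,0,0,0,0]]]'

```text
t: 12.1
ee_pos: [562.2, -0.4, 254.4]
orientation: [0.666, 0.746, -0.0, -0.0]
force: [-0.4, 0.2, 0.2]
width: 0.6
grip_force: 0.0
```

Request:
play_rows --plan '[[[0,0,0.5,0,0,0,0],[0,0,1,0,0,0,0]]]'

```text
t: 12.3
ee_pos: [562.3, -0.3, 253.8]
orientation: [0.666, 0.746, -0.0, 0.0]
force: [-2.0, 0.1, 5.0]
width: 0.5
grip_force: 2.5
```

Request:
play_rows --plan '[[[0,0,0.5,0,0,0,0],[0,0,0.5,0,0,0,0]]]'

```text
t: 12.5
ee_pos: [562.3, -0.3, 253.8]
orientation: [0.666, 0.746, 0.0, 0.0]
force: [-1.8, 0.1, 5.3]
width: 0.5
grip_force: 2.9
```

Request:
play_rows --plan '[[[0,0,0.5,0,0,0,0],[0,0,0.5,0,0,0,0]]]'

```text
t: 12.7
ee_pos: [562.3, -0.3, 253.7]
orientation: [0.666, 0.746, 0.0, 0.0]
force: [-3.2, 0.4, 9.2]
width: 0.3
grip_force: 4.8
```

Request:
play_rows --plan '[[[0,0,0.5,0,0,0,0],[0,0,0.5,0,0,0,0]]]'

```text
t: 12.9
ee_pos: [562.3, -0.3, 253.6]
orientation: [0.666, 0.746, 0.0, 0.0]
force: [-4.4, 0.8, 14.2]
width: 0.2
grip_force: 6.8
```

Request:
play_rows --plan '[[[0,0,0,0,0,0,0],[0,0,0,0,0,0,0],[0,0,0,0,0,0,0],[0,0,0,0,0,0,0],[0,0,0,0,0,0,0],[0,0,0,0,0,0,0],[0,0,0,0,0,0,0]]]'

```text
t: 13.6
ee_pos: [562.3, -0.3, 253.6]
orientation: [0.666, 0.746, 0.0, 0.0]
force: [-4.2, 1.4, 13.3]
width: 0.3
grip_force: 6.7
```

Request:
play_rows --plan '[[[0,0,-1,0,0,0,0],[0,0,-3,0,0,0,0],[0,0,-10,0,0,0,0],[0,0,-40,0,0,0,0],[0,0,-80,0,0,0,0],[0,0,-120,0,0,0,0],[40,0,-150,0,0,0,0],[80,0,-150,0,0,0,0],[120,0,-150,0,0,0,0],[160,0,-150,0,0,0,0],[200,0,-150,0,0,0,0],[240,0,-150,0,0,0,0],[240,0,-150,0,0,0,0]]]'

```text
t: 14.9
ee_pos: [534.2, 242.1, 402.4]
orientation: [0.664, 0.748, 0.001, -0.001]
force: [-0.1, -0.0, 0.5]
width: 0.6
grip_force: 0.0
```

Run:
```python
from h import *
a=snap('top','top4')['image'][170:270,190:390];o=pickle.load(open('pics/top1.pkl','rb'))['image'][170:270,190:390]
cv2.imwrite('pics/c4.png',np.vstack([cv2.resize(x,None,fx=3,fy=3,interpolation=cv2.INTER_CUBIC) for x in(a,o)]))
print(sense()['t'],sense()['force'])
```

```text
14.95 [-0.15551576 -0.77821455  0.35911048]
```

View pics/c4.png

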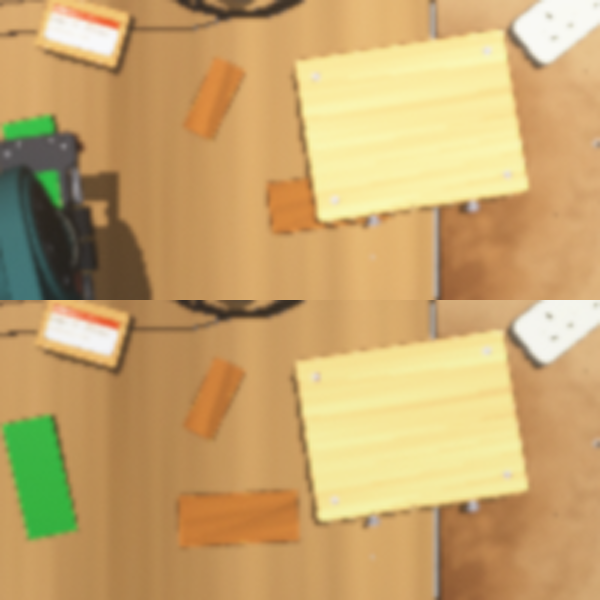

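The wedge sits under the front left corner with its blunt end at about (270,206). The case outline is the same as before, and the other things are where they were.

```bash
python3 -c "
from cell import *
print(hand_in())"
```

```text
the job is handed in; nothing more can be done
None
```

The job is handed in: I pushed the wedge in until it was snug under the front left foot, then pressed the corner with about 14 N for over half a second. The fingertips sank about 0.2 mm under the press, and the case and the things around it look unmoved in the camera pictures.

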